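# Tamp the ceramic packing level in a packed-bed cell

### The arm

A 7-joint arm with a two-finger parallel gripper is mounted at the origin on a cart in front of the work surface, level with it; the furniture and walls round the work are solid. World frame = base frame: x ahead of the robot, y to its left, z up, the work surface at z = 0. Lengths are in mm, angles in rad, forces in N, time in s.
With the tool pointing down it reaches from about 425 to 875 mm from the base axis. Payload 4.7 kg.
Tool frame: the origin (TCP) lies at the very end of the fingers, on their centre line; the grasp point (between the pads) lies 19 mm behind it; z points along the fingers, y is the line along which they close (so a half turn about z gives the same grasp; the last joint's range is limited). The gripper opens to 85 mm and grips with 20 to 120 N. Pads are 22 mm wide; open, the fingers measure 114 mm over their backs; the gripper's body (76 mm by 85 mm) begins 54 mm behind the grasp point. The pads swing forward as they close: fully open they stand 13 mm farther back than shut.
Start: joints at [1.3, 0.321, -0.07, 1.45, 0.023, 1.371, -0.057], TCP at [182.607, -623.842, 231.349] pointing down, gripper open.
Joint ranges: [-2.86, 2.86], [-0.3, 2.09], [-1.38, 1.24], [0.06, 2.45], [-1.56, 4.7], [0.09, 2.05], [-2.69, 2.69]. Speed limits (rad/s): [2.57, 2.57, 3.14, 3.14, 3.14, 3.14, 3.14].

### API

Orientations are given as [roll, pitch, yaw] about the fixed x, y, z axes, in that order (R = Rz(yaw) Ry(pitch) Rx(roll)).
In Python, from workcell import * gives the robot as it stands. The module is installed in compiled form; this text tells all that it offers.
- The arm moves only by the shell command python3 -m pendant 'ROWS' [FORCE]. ROWS is JSON, a list of rows, each an object with "dp": the shift along the tool's x, y, z in units of 0.3 m (1.0 is 0.3 m), a list of three; "dr": the turn, a rotation vector about the tool's x, y, z in units of 45 degrees (1.0 is 45 degrees), a list of three; "gripper": the closure, from -1 (fully open) to 1 (shut). In form: [{"dp": [dx, dy, dz], "dr": [wx, wy, wz], "gripper": gripper}, ...]. A call has 1 to 5 rows; each row is the pose to reach, as a shift and turn from the pose commanded when the call began, along the tool's axes at that moment; what a row does not reach only later rows make up. A row lasts 1/8 s, in which the tool goes at most 62.5 mm and 10.7 degrees, less where a joint would pass 70% of its speed; a pose out of reach is approached as far as the arm can. A call with a number of a shift or a turn outside -1 to 1 is refused whole. A call with a gripper value outside its range is refused whole. The fingers move at their own pace and stop on an object; FORCE is the grip in N (left out, the last holds). Time passes only in rows, so rows that repeat a pose let the fingers close. It gives the time, the measured TCP pose, the force, the opening and the grip force at its end, in the units of the state.
- observe(): the state, without advancing time (a new reading comes with each control period).
- grab_frame(name): name is "scene" or "side" or "wrist"; returns the picture (420x560x3 uint8, blue, green, red); there is no depth.
- camera_info(name): a dict with "fx", "fy", "cx", "cy" (pixels), "view" (4x4, takes a point from world to camera coordinates); the wrist camera has in their place "mount" (4x4, takes a point from camera to tool coordinates, whose origin is the TCP and whose axes are the flange's). Camera axes: x right, y down, z forward; pixel columns grow to the right and rows downward; lengths in mm; the calibration is good to about 2 mm. A picture is of the moment at which its call begins: read the wrist's pose just before it. camera_info takes no time and is no camera call.
- finish_job(): hands the job in; it is judged then, once.
The state is a dict: "time": time; "qpos": joint angles; "dq": joint speeds; "joint_efforts": joint torques, N m; "tcp_pos": TCP position; "eef_rot": TCP orientation; "ft_force": force on the tool from outside, world axes, zero at the start; "torque": the same for the moment, N m; "width": finger opening in mm; "gripper_force": force on a finger pad.
Only numpy, scipy, OpenCV 4.12 (cv2) and the standard library are available. Lean on these libraries where they do the work, as an engineer would, in place of code of your own. Each camera call takes 0.05 s, during which the arm holds its last target. There are 200 camera calls.

### The job

Take the hand tamper from its tray and press all six ceramic lumps in the blue cell down until they are firmly bedded and level, pressing slowly and gently (never more than 25 N) and only with the tamper. Then stand the tamper upright in its tray again, and leave the glassware, bottle and timer where they are.

Things in the scene. Friction and masses are not known exactly. Their poses are not given: they have to be found in the camera images.
- cell: Blue open-topped metal cell fixed to the trolley, 122 mm along its x, 86 along its y, walls 5 mm (inside 112x76), rim 64 mm above the surface; a pipe stub juts 12 mm from each x end. Origin: centre of its underside, z up. Inside, six beige ceramic lumps 33 mm across, in three pairs at x = -36, 0, +36 mm, the two of a pair at y = -17.5 and +17.5 mm. All tops start at least 4 mm below the rim.
- cell_mouth (a point): Centre of the cell's mouth, 64 mm above the surface, axes as the cell. Firmly bedded, all lump tops are at one height, but that height differs from run to run and is not measured: 17 to 35 mm below this point. So feel for it.
- cell_middle (a point): Centre of the cell, 38 mm above the surface. Each lump yields at 3 to 4 N plus about 1.5 N per 10 mm/s of sinking speed, stays where it is left, and ends firm on a pad that gives 1 mm per 10 N and springs back. More than 25 N of the tamper on cell and lumps together chips them: a quick push, or one to a guessed height, does that.
- tray: Grey shallow tool tray fixed to the trolley, 70 mm along its x, 106 mm along its y, 11 mm tall, walls and floor 3 mm. Origin: centre of its underside. The tamper stands in it at the start, its long foot side roughly along the tray's y.
- tray_in (a point): Centre of the tray's inner floor, 3 mm above the surface; axes as the tray.
- tamper_grip (a point): Centre of the orange grip of the loose hand tamper (0.14 to 0.28 kg), which stands upright on its foot. Grip: a block 24 mm along x, 18 along y (grasp it across these 18), 42 tall, from 64 to 106 mm above the foot's underside; this point is 85 mm above it. Right under the grip a round collar, 34 mm across, 4 thick. z runs up the handle.
- tamper_foot (a point): Centre of the underside of the tamper's flat steel foot, 85 mm below the grip centre; axes as the grip. The foot is 30 mm along x, 62 along y, 8 thick, on a thin stem: laid along the cell's y it covers one pair of lumps.
- lump0 (a joint): How far the ceramic lump at x, y = -36, -17.5 mm in the cell's frame stands above its firmly bedded height (m): 0 = fully down, grows upward, 0.018 at most.
- lump1 (a joint): How far the ceramic lump at x, y = -36, +17.5 mm in the cell's frame stands above its firmly bedded height (m): 0 = fully down, grows upward, 0.018 at most.
- lump2 (a joint): How far the ceramic lump at x, y = 0, -17.5 mm in the cell's frame stands above its firmly bedded height (m): 0 = fully down, grows upward, 0.018 at most.
- lump3 (a joint): How far the ceramic lump at x, y = 0, +17.5 mm in the cell's frame stands above its firmly bedded height (m): 0 = fully down, grows upward, 0.018 at most.
- lump4 (a joint): How far the ceramic lump at x, y = +36, -17.5 mm in the cell's frame stands above its firmly bedded height (m): 0 = fully down, grows upward, 0.018 at most.
- lump5 (a joint): How far the ceramic lump at x, y = +36, +17.5 mm in the cell's frame stands above its firmly bedded height (m): 0 = fully down, grows upward, 0.018 at most.
- beaker: Bystander at the far side of the trolley: clear glass beaker, 72 mm wide, 90 tall. Origin: centre of its underside.
- reagent_b: Bystander at the far side of the trolley: white reagent bottle with a blue screw cap, 58 mm wide, 123 tall. Origin: centre of its underside.
- timer: Bystander at the far side of the trolley: small light-grey dial timer, 58x62x58 mm. Origin: centre of its underside.
- flask: Bystander at the far side of the trolley: clear conical flask, 78 mm wide, 135 tall. Origin: centre of its underside.
Mind the look-alikes: they are no part of the job. What is shaped like the part that bears tamper_grip but yellow is not meant.

How it is judged:
By the outcome, as a careful person would: the job done as asked, in the order asked, and still so for the second after the job is handed in, with the robot touching nothing.
It also fails if it takes over 67 s, if anything falls off the work surface, if the arm or the gripper's body presses on something with over 40 N, if the wrist force passes 120 N, or if a joint passes its speed limit or range.

## Working session

There is one attempt and no reset: what is moved stays moved. The work goes in short steps, Python scripts to look and compute and a shell command to move; the robot and the scene stay as the last step left them, time stands still between calls to the robot, and variables do not carry over. Pictures are saved under pics/ and viewed, at most 10 in all, crops included, and the job is handed in when it is done.

```bash
mkdir -p pics; python3 - <<'E'
from workcell import *
import cv2,numpy as np
a=grab_frame("scene");b=grab_frame("side")
cv2.imwrite("pics/a.png",a);cv2.imwrite("pics/b.png",b)
for n in("scene","side","wrist"):print(n,camera_info(n))
print(observe())
E
```

```text
scene {'fx': 401.3633441308292, 'fy': 401.3633441308292, 'cx': 283.6378854995907, 'cy': 210.99206634972145, 'view': array([[-8.49773705e-01, -5.26809520e-01,  1.88780225e-02,
         4.59233240e+02],
       [-3.10610230e-01,  4.71454785e-01, -8.25379713e-01,
         2.95950724e+02],
       [ 4.25917757e-01, -7.07249684e-01, -5.64262306e-01,
         5.93634059e+02],
       [ 0.00000000e+00,  0.00000000e+00,  0.00000000e+00,
         1.00000000e+00]])}
side {'fx': 391.5591588837672, 'fy': 391.5591588837672, 'cx': 284.39855561384917, 'cy': 208.50837659747168, 'view': array([[ 9.11137339e-01, -4.12081081e-01, -4.23456292e-03,
        -5.65209235e+02],
       [-2.58168648e-01, -5.62757722e-01, -7.85272370e-01,
         1.88076243e+02],
       [ 3.21212854e-01,  7.16584210e-01, -6.19135989e-01,
         7.91554480e+02],
       [ 0.00000000e+00,  0.00000000e+00,  0.00000000e+00,
         1.00000000e+00]])}
wrist {'fx': 337.3655713091469, 'fy': 337.3655713091469, 'cx': 283.1667604700522, 'cy': 208.285017841145, 'mount': array([[ 7.12235020e-04, -9.59872353e-01, -2.80436373e-01,
         7
[... 298 characters left out ...]
ay([ 1.30006926,  0.32173968, -0.07007979,  1.45156169,  0.02256737,
        1.37076195, -0.05689325]), 'dq': array([-1.24780085e-03, -3.12617115e-03, -2.16511980e-03, -2.63948209e-03,
        1.52305514e-04,  9.67318125e-04, -4.46651332e-05]), 'joint_efforts': array([ 6.98291715e-04, -4.94875860e+01, -3.83510627e-01, -3.15209949e+01,
        1.29752778e-02,  7.40487187e-03,  1.59693911e-05]), 'tcp_pos': array([ 182.47468843, -623.36948767,  230.33441066]), 'eef_rot': array([-3.13990944e+00,  6.13928434e-05,  2.84850715e-01]), 'ft_force': array([ 0.15299644, -1.01598427,  0.24660071]), 'torque': array([-0.02511208,  0.0088106 ,  0.01894318]), 'gripper_force': 0.0, 'width': 85.67896720400059}
```

View pics/a.png

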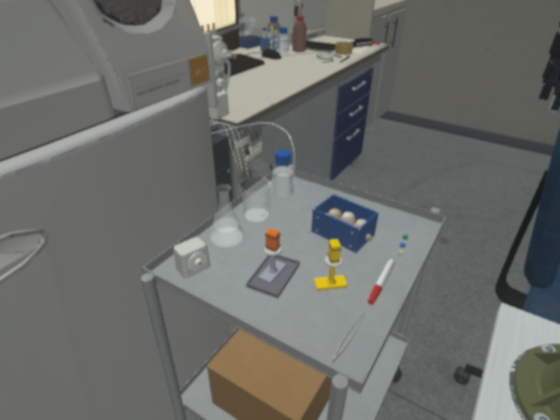

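View pics/b.png

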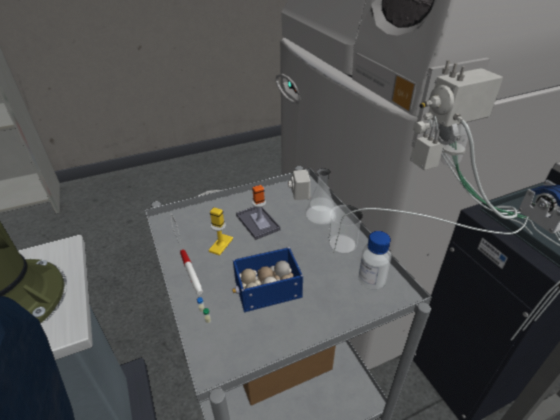

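The scene view shows the orange grip at about (273,240), the tray at (273,274), the blue cell around (345,222), and a yellow look-alike at (333,258). The side view shows the grip at (259,196), the tray at (258,222), and the cell rim at about (235,263), (292,250), (301,280) and (240,290).

```bash
cat > h.py <<'E'
from workcell import *
import cv2,numpy as np
from scipy.spatial.transform import Rotation as R
def view(n,st=None):
    c=camera_info(n)
    if n!="wrist": return c,c["view"]
    st=st or observe(); T=np.eye(4);T[:3,:3]=R.from_euler('xyz',st["eef_rot"]).as_matrix();T[:3,3]=st["tcp_pos"]
    return c,np.linalg.inv(T@c["mount"])
def px(c,V,p,z):
    d=np.array([(p[0]-c["cx"])/c["fx"],(p[1]-c["cy"])/c["fy"],1.]); M=V[:3,:3];o=-M.T@V[:3,3];d=M.T@d
    return (o+d*(z-o[2])/d[2]).round(1)
def proj(c,V,P):
    q=V[:3,:3]@np.array(P,float)+V[:3,3]; return np.array([c["fx"]*q[0]/q[2]+c["cx"],c["fy"]*q[1]/q[2]+c["cy"]]).round(1)
E
python3 - <<'E'
from h import *
for n,g,t,cor in(("scene",(273,240),[(274,254),(300,262),(274,295),(247,287)],[(325,198),(378,214)]),("side",(259,196),[(237,216),(260,208),(280,229),(259,237)],[(235,263),(292,250),(301,280),(240,290)])):
    c,V=view(n); im=cv2.imread("pics/%s.png"%{"scene":"a","side":"b"}[n]).astype(int)
    m=(im[...,2]>150)&(im[...,1]<im[...,2]*.55)&(im[...,0]<90);m=m.astype('uint8')
    k,_,s,ce=cv2.connectedComponentsWithStats(m);print([(s[i],ce[i].round(1)) for i in range(1,k) if s[i,4]>40])
    print(n,px(c,V,g,88),[px(c,V,p,11) for p in t],[px(c,V,p,64) for p in cor])
    m=((im[...,0]>70)&(im[...,2]<im[...,0]*.5)).astype('uint8')
    k,_,s,ce=cv2.connectedComponentsWithStats(m);print([(s[i],ce[i].round(1)) for i in range(1,k) if s[i,4]>200])
E
```

```text
[(array([268, 230,  10,   6,  41], dtype=int32), array([272.1, 232.6])), (array([369, 286,  11,  15,  73], dtype=int32), array([373.8, 292.4]))]
scene [558.5  12.8  88. ] [array([583.2, -29.5,  11. ]), array([523.9, -37.7,  11. ]), array([518.7,  70.1,  11. ]), array([573.8,  80.8,  11. ])] [array([ 558.8, -212.4,   64. ]), array([ 429.6, -218.4,   64. ])]
[(array([321, 197,  56,  31, 437], dtype=int32), array([352.7, 208.4])), (array([315, 208,  43,  32, 220], dtype=int32), array([336.5, 222.7]))]
[]
side [558.5   7.5  88. ] [array([512.2,  50.4,  11. ]), array([576.9,  56.6,  11. ]), array([590.6, -40. ,  11. ]), array([534. , -45.6,  11. ])] [array([ 443. , -152.4,   64. ]), array([ 562.7, -166.4,   64. ]), array([ 543.5, -247.5,   64. ]), array([ 429.2, -222.2,   64. ])]
[(array([369, 231,  21,  23, 362], dtype=int32), array([379.5, 241.6])), (array([ 234,  248,   68,   63, 1956], dtype=int32), array([268. , 280.8]))]
```

```bash
cat >> h.py <<'E'
def to(x,y,z,yaw,st=None):
    st=st or observe(); M=R.from_euler('xyz',st["eef_rot"])
    dp=M.inv().apply(np.array([x,y,z])-st["tcp_pos"])/300
    dr=(M.inv()*R.from_euler('xyz',[np.pi,0,yaw])).as_rotvec()/(np.pi/4)
    print("dp",dp.round(4),"dr",dr.round(4))
E
python3 - <<'E'
from h import *
to(540,10,260,.12)
E
```

```text
dp [ 1.737  -1.6914 -0.0961] dr [-0.0021  0.0003  0.2099]
```

```bash
python3 -m pendant '[{"dp":[0.58,-0.565,-0.03],"dr":[0,0,0],"gripper":-1},{"dp":[0.58,-0.565,-0.03],"dr":[0,0,0],"gripper":-1},{"dp":[0.58,-0.565,-0.03],"dr":[0,0,0],"gripper":-1},{"dp":[0.58,-0.565,-0.03],"dr":[0,0,0],"gripper":-1},{"dp":[0.58,-0.565,-0.03],"dr":[0,0,0],"gripper":-1}]' 40
python3 -c "
from h import *
to(540,10,260,.12)"
```

```text
time: 0.72
tcp_pos: [305.3, -408.0, 240.7]
eef_rot: [-3.142, -0.001, 0.293]
ft_force: [-0.3, -0.3, 0.8]
width: 85.5
gripper_force: 0.0
dp [ 1.1518 -1.1078 -0.0631] dr [-2.000e-04 -1.300e-03  2.206e-01]
```

```bash
python3 -m pendant '[{"dp":[0.58,-0.555,-0.03],"dr":[0,0,0],"gripper":-1},{"dp":[0.58,-0.555,-0.03],"dr":[0,0,0],"gripper":-1},{"dp":[0.58,-0.555,-0.03],"dr":[0,0,0],"gripper":-1},{"dp":[0.58,-0.555,-0.03],"dr":[0,0,0],"gripper":-1},{"dp":[0.58,-0.555,-0.03],"dr":[0,0,0],"gripper":-1}]' 40
python3 -m pendant '[{"dp":[0.57,-0.555,-0.03],"dr":[0,0,0.22],"gripper":-1},{"dp":[0.57,-0.555,-0.03],"dr":[0,0,0.22],"gripper":-1},{"dp":[0.57,-0.555,-0.03],"dr":[0,0,0.22],"gripper":-1},{"dp":[0.57,-0.555,-0.03],"dr":[0,0,0.22],"gripper":-1},{"dp":[0.57,-0.555,-0.03],"dr":[0,0,0.22],"gripper":-1}]' 40
python3 -c "
from h import *
import pickle
st=observe();print(st['tcp_pos'],st['eef_rot'],st['dq'].round(2));im=grab_frame('wrist');cv2.imwrite('pics/w1.png',im);pickle.dump(st,open('w1.pkl','wb'))"
```

```text
time: 1.35
tcp_pos: [424.2, -200.0, 249.6]
eef_rot: [-3.141, -0.001, 0.292]
ft_force: [-0.2, -1.4, 0.5]
width: 85.3
gripper_force: 0.0
time: 1.98
tcp_pos: [540.7, 8.1, 258.0]
eef_rot: [-3.139, -0.0, 0.119]
ft_force: [0.3, -0.4, -0.0]
width: 85.3
gripper_force: 0.0
[540.67117806   8.05204027 257.99252166] [-3.13852007e+00 -4.58689968e-04  1.18784830e-01] [ 0.05 -0.03  0.08  0.03  0.03  0.02  0.04]
```

View pics/w1.png

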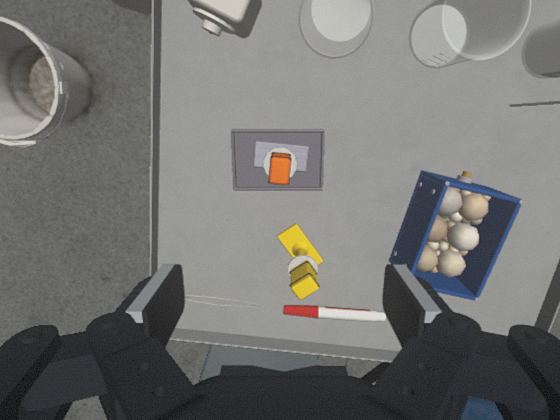

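```bash
python3 -c "
import cv2
im=cv2.imread('pics/w1.png')[110:310,222:532]
cv2.imwrite('pics/w1z.png',cv2.resize(im,None,fx=2.5,fy=2.5,interpolation=cv2.INTER_CUBIC))"
```

```text
(no output)
```

View pics/w1z.png

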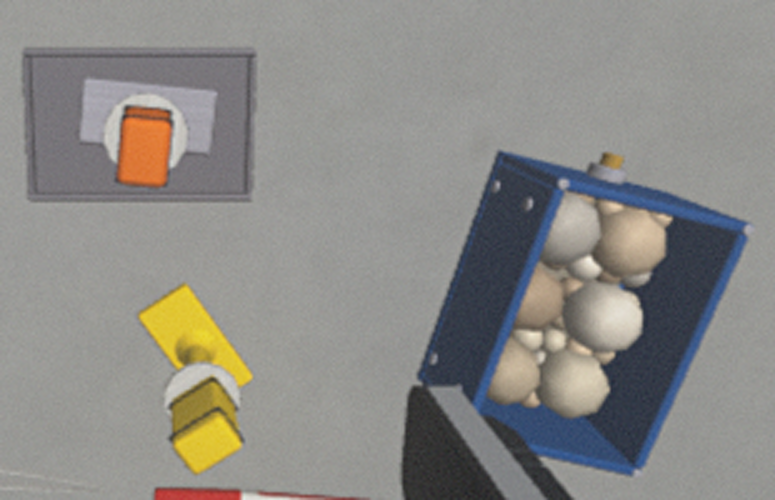

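The zoomed crop shows the tray rim corners at (24,50), (255,48), (252,198) and (30,198). The foot corners are (85,79), (216,93), (209,154) and (80,140), and the grip top is around (145,151). The cell rim corners are A(562,181), B(750,227) and C(635,473), with the left wall's base running from (500,152) to (422,380).

```bash
python3 -c "
from h import *
import pickle
st=pickle.load(open('w1.pkl','rb'));c,V=view('wrist',st)
def f(L,z):
    P=np.array([px(c,V,(u/2.5+222,v/2.5+110),z) for u,v in L]);print(P[:,:2].tolist(),P.mean(0)[:2].round(1));
    d=np.diff(np.vstack([P,P[:1]]),axis=0);print('  edges',np.hypot(d[:,0],d[:,1]).round(1),np.degrees(np.arctan2(d[:,1],d[:,0])).round(1))
f([(24,50),(255,48),(252,198),(30,198)],11)
f([(85,79),(216,93),(209,154),(80,140)],11)
f([(123,116),(173,119),(167,187),(117,183)],109)
f([(562,181),(750,227),(635,473)],64)
f([(500,152),(422,380)],0)
"
```

```text
[[582.8, 73.8], [596.1, -29.3], [527.6, -38.5], [515.0, 65.8]] [555.4  18. ]
  edges [104.   69.1 105.1  68.3] [ -82.6 -172.4   96.9    6.7]
[[573.3, 45.3], [574.2, -14.7], [546.0, -15.4], [545.3, 44.9]] [559.7  15. ]
  edges [60.  28.2 60.3 28. ] [ -89.1 -178.6   90.7    0.8]
[[572.0, 24.0], [573.1, 6.8], [549.1, 5.9], [548.4, 23.6]] [560.6  15.1]
  edges [17.2 24.  17.7 23.6] [ -86.3 -177.9   92.3    1. ]
[[561.1, -154.5], [551.5, -236.1], [434.4, -221.0]] [ 515.7 -203.9]
  edges [ 82.2 118.1 143.1] [-96.7 172.7  27.7]
[[561.7, -154.3], [440.3, -142.1]] [ 501.  -148.2]
  edges [122. 122.] [174.3  -5.7]
```

```bash
python3 -c "
from h import *
to(560.3,15.1,125,.017);to(560.3,15.1,69,.017)"
```

```text
dp [ 0.072  -0.0263  0.4421] dr [-0.0011  0.0014  0.1242]
dp [ 0.0722 -0.0261  0.6287] dr [-0.0011  0.0014  0.1242]
```

```bash
python3 -m pendant '[{"dp":[0.07,-0.0265,0.2],"dr":[0,0,0.124],"gripper":-1},{"dp":[0.07,-0.0265,0.4],"dr":[0,0,0.124],"gripper":-1},{"dp":[0.07,-0.0265,0.5],"dr":[0,0,0.124],"gripper":-1},{"dp":[0.07,-0.0265,0.58],"dr":[0,0,0.124],"gripper":-1},{"dp":[0.07,-0.0265,0.61],"dr":[0,0,0.124],"gripper":-1}]' 80
python3 -c "
from h import *
to(560.3,15.1,69,.017)"
```

```text
time: 2.65
tcp_pos: [558.0, 11.2, 73.2]
eef_rot: [3.14, 0.004, 0.011]
ft_force: [-0.0, 0.8, 0.9]
width: 85.6
gripper_force: 0.0
dp [ 0.0078 -0.013   0.014 ] dr [ 0.0016  0.0047 -0.0077]
```

```bash
python3 -m pendant '[{"dp":[0.007,-0.012,0.013],"dr":[0,0,0],"gripper":-1},{"dp":[0.007,-0.012,0.013],"dr":[0,0,0],"gripper":-1},{"dp":[0.007,-0.012,0.013],"dr":[0,0,0],"gripper":0},{"dp":[0.007,-0.012,0.013],"dr":[0,0,0],"gripper":1},{"dp":[0.007,-0.012,0.013],"dr":[0,0,0],"gripper":1}]' 60
python3 -m pendant '[{"dp":[0,0,0],"dr":[0,0,0],"gripper":1},{"dp":[0,0,0],"dr":[0,0,0],"gripper":1},{"dp":[0,0,0],"dr":[0,0,0],"gripper":1},{"dp":[0,0,0],"dr":[0,0,0],"gripper":1},{"dp":[0,0,0],"dr":[0,0,0],"gripper":1}]' 60
```

```text
time: 3.28
tcp_pos: [561.7, 18.1, 71.7]
eef_rot: [3.141, -0.001, 0.015]
ft_force: [0.6, 0.2, 1.1]
width: 31.8
gripper_force: 0.0
time: 3.9
tcp_pos: [561.3, 18.2, 71.2]
eef_rot: [-3.141, 0.0, 0.015]
ft_force: [-0.0, 0.8, -2.7]
width: 17.3
gripper_force: 60.6
```

```bash
python3 -m pendant '[{"dp":[0,0,-0.03],"dr":[0,0,0],"gripper":1},{"dp":[0,0,-0.1],"dr":[0,0,0],"gripper":1},{"dp":[0,0,-0.25],"dr":[0,0,0],"gripper":1},{"dp":[0,0,-0.4],"dr":[0,0,0],"gripper":1},{"dp":[0,0,-0.4],"dr":[0,0,0],"gripper":1}]' 100
python3 -c "
from h import *
x=np.array([496.5,-189])
to(*x,185,-.113)"
```

```text
time: 4.53
tcp_pos: [564.3, 18.8, 196.1]
eef_rot: [3.141, -0.009, 0.015]
ft_force: [-0.5, 0.2, -2.7]
width: 16.7
gripper_force: 98.2
dp [-0.2367  0.6893  0.0357] dr [ 0.0004 -0.0109  0.1629]
```

```bash
python3 -m pendant '[{"dp":[-0.05,0.15,0],"dr":[0,0,0.16],"gripper":1},{"dp":[-0.12,0.33,0],"dr":[0,0,0.16],"gripper":1},{"dp":[-0.18,0.52,0],"dr":[0,0,0.16],"gripper":1},{"dp":[-0.22,0.64,0],"dr":[0,0,0.16],"gripper":1},{"dp":[-0.232,0.69,0],"dr":[0,0,0.16],"gripper":1}]' 100
python3 -m pendant '[{"dp":[0,0,0],"dr":[0,0,0],"gripper":1},{"dp":[0,0,0],"dr":[0,0,0],"gripper":1}]' 100
python3 -c "
from h import *
import pickle
st=observe();print(st['tcp_pos'],st['eef_rot']);im=grab_frame('wrist');pickle.dump(st,open('w2.pkl','wb'));cv2.imwrite('pics/w2.png',cv2.resize(im,None,fx=1.4,fy=1.4))"
```

```text
time: 5.15
tcp_pos: [493.2, -192.5, 190.4]
eef_rot: [3.141, 0.002, -0.115]
ft_force: [0.4, 1.1, -2.6]
width: 16.8
gripper_force: 98.3
time: 5.4
tcp_pos: [495.7, -187.4, 191.2]
eef_rot: [-3.14, 0.0, -0.108]
ft_force: [0.0, -0.3, -3.4]
width: 17.0
gripper_force: 98.3
[ 495.71613197 -187.39457885  191.21242062] [-3.14028633e+00  5.13483146e-05 -1.07826923e-01]
```

View pics/w2.png

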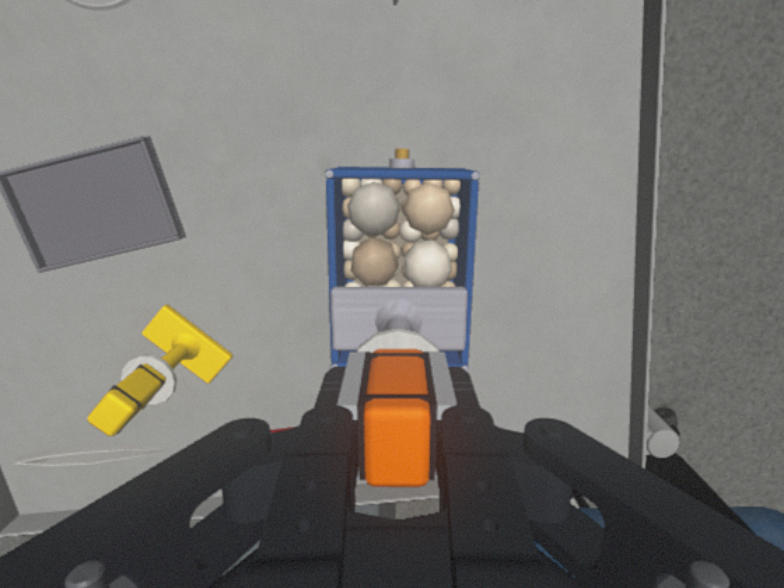

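The wrist view shows the cell aligned with the tool: rim corners at (327,172), (478,172), (469,366) and (331,366). The foot's top face is at (332,288), (467,288), (467,350) and (333,351).

```bash
python3 -c "
from h import *
import pickle
st=pickle.load(open('w2.pkl','rb'));c,V=view('wrist',st)
def f(L,z):
    P=np.array([px(c,V,(u/1.4,v/1.4),z) for u,v in L]);print(P[:,:2].tolist(),P.mean(0)[:2].round(1));
    d=np.diff(np.vstack([P,P[:1]]),axis=0);print('  edges',np.hypot(d[:,0],d[:,1]).round(1),np.degrees(np.arctan2(d[:,1],d[:,0])).round(1))
f([(326.5,171),(478.5,171),(469,366),(331,366)],64)
f([(332,288),(467,288),(467,350),(333,351)],131)
"
```

```text
[[561.6, -154.0], [552.7, -237.6], [435.6, -224.8], [444.7, -139.3]] [ 498.6 -188.9]
  edges [ 84.1 117.8  86.  117.8] [-96.1 173.8  83.9  -7.2]
[[512.6, -158.9], [506.2, -218.7], [476.4, -216.8], [482.5, -155.0]] [ 494.4 -187.4]
  edges [60.1 29.9 62.1 30.4] [-96.1 176.4  84.4  -7.4]
```

```bash
cat > g.py <<'E'
import sys,re   # print z and fz of a pendant report; exit code 1 if fz is over the limit
s=sys.stdin.read(); v=lambda k:[float(x) for x in re.search(k+r": \[(.*?)\]",s)[1].split(",")]
z,f=v("tcp_pos")[2],v("ft_force"); print(re.search(r"time: (\S+)",s)[1],z,f, flush=True)
sys.exit(f[2]>float(sys.argv[1]))
E
python3 -m pendant '[{"dp":[0.0045,0.005,0.08],"dr":[0,0,0],"gripper":1},{"dp":[0.0045,0.005,0.16],"dr":[0,0,0],"gripper":1},{"dp":[0.0045,0.005,0.19],"dr":[0,0,0],"gripper":1},{"dp":[0.0045,0.005,0.19],"dr":[0,0,0],"gripper":1},{"dp":[0.0045,0.005,0.19],"dr":[0,0,0],"gripper":1}]' 100
python3 -c "
from h import *
to(497,-189,130,-.112);print(observe()['ft_force'])"
```

```text
time: 6.08
tcp_pos: [497.0, -191.4, 135.5]
eef_rot: [3.141, -0.002, -0.11]
ft_force: [0.4, -0.5, -2.4]
width: 17.1
gripper_force: 98.3
dp [-0.0011 -0.0078  0.0182] dr [ 0.0007 -0.0022  0.002 ]
[ 0.44217163 -0.49752656 -2.37331856]
```

```bash
for i in 1; do python3 -m pendant '[{"dp":[0,0,0],"dr":[0,0,0],"gripper":1}]' 100; python3 -m pendant '[{"dp":[0,0,0],"dr":[0,0,0],"gripper":1}]' 100; python3 -m pendant '[{"dp":[0,0,0],"dr":[0,0,0],"gripper":1}]' 100; done | grep -E "tcp|ft"
```

```text
tcp_pos: [496.8, -191.6, 135.4]
ft_force: [0.4, 0.1, -2.7]
tcp_pos: [496.5, -191.7, 135.0]
ft_force: [0.5, 0.6, -2.8]
tcp_pos: [496.2, -191.7, 134.7]
ft_force: [0.6, -0.5, -2.7]
```

```bash

python3 -m pendant '[{"dp":[0.002,-0.008,0],"dr":[0,0,0],"gripper":1},{"dp":[0.002,-0.008,0],"dr":[0,0,0],"gripper":1},{"dp":[0.002,-0.008,0.004],"dr":[0,0,0],"gripper":1},{"dp":[0.002,-0.008,0.01],"dr":[0,0,0],"gripper":1}]' 100 | tee /dev/stderr | python3 g.py 0 &&
python3 -m pendant '[{"dp":[0,0,0.0035],"dr":[0,0,0],"gripper":1}]' 100 | python3 g.py 0 &&
python3 -m pendant '[{"dp":[0,0,0.0035],"dr":[0,0,0],"gripper":1}]' 100 | python3 g.py 0 &&
python3 -m pendant '[{"dp":[0,0,0.0035],"dr":[0,0,0],"gripper":1}]' 100 | python3 g.py 0 &&
python3 -m pendant '[{"dp":[0,0,0.0035],"dr":[0,0,0],"gripper":1}]' 100 | python3 g.py 0 &&
python3 -m pendant '[{"dp":[0,0,0.0035],"dr":[0,0,0],"gripper":1}]' 100 | python3 g.py 0 &&
python3 -m pendant '[{"dp":[0,0,0.0035],"dr":[0,0,0],"gripper":1}]' 100 | python3 g.py 0 &&
python3 -m pendant '[{"dp":[0,0,0.0035],"dr":[0,0,0],"gripper":1}]' 100 | python3 g.py 0 &&
python3 -m pendant '[{"dp":[0,0,0.0035],"dr":[0,0,0],"gripper":1}]' 100 | python3 g.py 0 &&
python3 -m pendant '[{"dp":[0,0,0.0035],"dr":[0,0,0],"gripper":1}]' 100 | python3 g.py 0 &&
python3 -m pendant '[{"dp":[0,0,0.0035],"dr":[0,0,0],"gripper":1}]' 100 | python3 g.py 0 &&
python3 -m pendant '[{"dp":[0,0,0.0035],"dr":[0,0,0],"gripper":1}]' 100 | python3 g.py 0 &&
python3 -m pendant '[{"dp":[0,0,0.0035],"dr":[0,0,0],"gripper":1}]' 100 | python3 g.py 0
```

```text
6.95 131.3 [-1.0, 0.7, -2.6]
7.08 130.1 [-0.4, -0.0, -3.7]
7.2 129.2 [0.4, 0.5, -2.6]
7.32 128.2 [0.2, 0.1, -3.0]
7.45 127.2 [0.0, -0.0, -3.3]
7.58 126.1 [-0.3, 0.6, -3.0]
7.7 125.0 [-0.5, -0.1, -2.2]
7.82 124.0 [0.2, -0.7, -2.8]
7.95 122.9 [-0.9, -0.0, -2.8]
8.07 121.9 [-0.3, 0.0, -3.0]
8.2 120.8 [-0.6, -0.6, -2.2]
8.32 119.8 [-0.5, 0.4, -2.5]
8.45 118.7 [-0.5, 0.5, -2.7]time: 6.95
tcp_pos: [497.0, -189.2, 131.3]
eef_rot: [3.141, 0.0, -0.111]
ft_force: [-1.0, 0.7, -2.6]
width: 17.0
gripper_force: 98.3
```

```bash

python3 -m pendant '[{"dp":[0,0,0.003],"dr":[0,0,0],"gripper":1}]' 100 | python3 g.py 0 &&
python3 -m pendant '[{"dp":[0,0,0.003],"dr":[0,0,0],"gripper":1}]' 100 | python3 g.py 0 &&
python3 -m pendant '[{"dp":[0,0,0.003],"dr":[0,0,0],"gripper":1}]' 100 | python3 g.py 0 &&
python3 -m pendant '[{"dp":[0,0,0.003],"dr":[0,0,0],"gripper":1}]' 100 | python3 g.py 0 &&
python3 -m pendant '[{"dp":[0,0,0.003],"dr":[0,0,0],"gripper":1}]' 100 | python3 g.py 0 &&
python3 -m pendant '[{"dp":[0,0,0.003],"dr":[0,0,0],"gripper":1}]' 100 | python3 g.py 0 &&
python3 -m pendant '[{"dp":[0,0,0.003],"dr":[0,0,0],"gripper":1}]' 100 | python3 g.py 0 &&
python3 -m pendant '[{"dp":[0,0,0.003],"dr":[0,0,0],"gripper":1}]' 100 | python3 g.py 0 &&
python3 -m pendant '[{"dp":[0,0,0.003],"dr":[0,0,0],"gripper":1}]' 100 | python3 g.py 0 &&
python3 -m pendant '[{"dp":[0,0,0.003],"dr":[0,0,0],"gripper":1}]' 100 | python3 g.py 0 &&
python3 -m pendant '[{"dp":[0,0,0.003],"dr":[0,0,0],"gripper":1}]' 100 | python3 g.py 0 &&
python3 -m pendant '[{"dp":[0,0,0.003],"dr":[0,0,0],"gripper":1}]' 100 | python3 g.py 0
```

```text
8.57 117.8 [0.2, -0.7, -2.8]
8.7 117.0 [-0.8, 0.0, -3.1]
8.82 116.1 [0.0, -0.6, -2.8]
8.95 115.2 [-0.1, -0.0, -2.8]
9.07 114.2 [-0.0, -0.9, -3.6]
9.2 113.7 [-1.2, 0.2, 0.9]
```

```bash

python3 -m pendant '[{"dp":[0,0,0.0015],"dr":[0,0,0],"gripper":1}]' 100 | python3 g.py 8 &&
python3 -m pendant '[{"dp":[0,0,0.0015],"dr":[0,0,0],"gripper":1}]' 100 | python3 g.py 8 &&
python3 -m pendant '[{"dp":[0,0,0.0015],"dr":[0,0,0],"gripper":1}]' 100 | python3 g.py 8 &&
python3 -m pendant '[{"dp":[0,0,0.0015],"dr":[0,0,0],"gripper":1}]' 100 | python3 g.py 8 &&
python3 -m pendant '[{"dp":[0,0,0.0015],"dr":[0,0,0],"gripper":1}]' 100 | python3 g.py 8 &&
python3 -m pendant '[{"dp":[0,0,0.0015],"dr":[0,0,0],"gripper":1}]' 100 | python3 g.py 8 &&
python3 -m pendant '[{"dp":[0,0,0.0015],"dr":[0,0,0],"gripper":1}]' 100 | python3 g.py 8 &&
python3 -m pendant '[{"dp":[0,0,0.0015],"dr":[0,0,0],"gripper":1}]' 100 | python3 g.py 8 &&
python3 -m pendant '[{"dp":[0,0,0.0015],"dr":[0,0,0],"gripper":1}]' 100 | python3 g.py 8 &&
python3 -m pendant '[{"dp":[0,0,0.0015],"dr":[0,0,0],"gripper":1}]' 100 | python3 g.py 8
```

```text
9.32 113.4 [-0.8, 0.8, 1.8]
9.45 112.8 [-1.4, -0.1, 1.4]
9.57 112.3 [-1.2, 1.0, 2.0]
9.7 111.7 [-0.1, 0.2, 1.3]
9.82 111.2 [-1.2, 0.8, 0.6]
9.95 110.7 [-1.0, 0.7, 1.8]
10.07 110.2 [-0.1, 0.7, 1.5]
10.2 109.8 [-1.0, -0.5, 1.1]
10.32 109.3 [-0.9, 1.0, 0.7]
10.45 108.9 [-0.9, 0.7, 1.9]
```

```bash

python3 -m pendant '[{"dp":[0,0,0.0015],"dr":[0,0,0],"gripper":1}]' 100 | python3 g.py 8 &&
python3 -m pendant '[{"dp":[0,0,0.0015],"dr":[0,0,0],"gripper":1}]' 100 | python3 g.py 8 &&
python3 -m pendant '[{"dp":[0,0,0.0015],"dr":[0,0,0],"gripper":1}]' 100 | python3 g.py 8 &&
python3 -m pendant '[{"dp":[0,0,0.0015],"dr":[0,0,0],"gripper":1}]' 100 | python3 g.py 8 &&
python3 -m pendant '[{"dp":[0,0,0.0015],"dr":[0,0,0],"gripper":1}]' 100 | python3 g.py 8 &&
python3 -m pendant '[{"dp":[0,0,0.0015],"dr":[0,0,0],"gripper":1}]' 100 | python3 g.py 8 &&
python3 -m pendant '[{"dp":[0,0,0.0015],"dr":[0,0,0],"gripper":1}]' 100 | python3 g.py 8 &&
python3 -m pendant '[{"dp":[0,0,0.0015],"dr":[0,0,0],"gripper":1}]' 100 | python3 g.py 8 &&
python3 -m pendant '[{"dp":[0,0,0.0015],"dr":[0,0,0],"gripper":1}]' 100 | python3 g.py 8 &&
python3 -m pendant '[{"dp":[0,0,0.0015],"dr":[0,0,0],"gripper":1}]' 100 | python3 g.py 8 &&
python3 -m pendant '[{"dp":[0,0,0.0015],"dr":[0,0,0],"gripper":1}]' 100 | python3 g.py 8 &&
python3 -m pendant '[{"dp":[0,0,0.0015],"dr":[0,0,0],"gripper":1}]' 100 | python3 g.py 8 &&
python3 -m pendant '[{"dp":[0,0,0.0015],"dr":[0,0,0],"gripper":1}]' 100 | python3 g.py 8 &&
python3 -m pendant '[{"dp":[0,0,0.0015],"dr":[0,0,0],"gripper":1}]' 100 | python3 g.py 8 &&
python3 -m pendant '[{"dp":[0,0,0.0015],"dr":[0,0,0],"gripper":1}]' 100 | python3 g.py 8
```

```text
10.58 108.5 [-0.0, -0.0, 1.1]
10.7 108.0 [-0.4, 0.4, 0.8]
10.82 107.7 [-1.8, 0.0, 3.2]
10.95 107.4 [-1.6, 0.0, 3.9]
11.08 107.0 [-1.5, 0.7, 5.8]
11.2 106.5 [-0.9, -0.2, 4.3]
11.32 106.0 [-1.4, 0.5, 5.2]
11.45 105.4 [-1.6, 1.0, 3.8]
11.58 104.9 [-1.2, 0.3, 4.8]
11.7 104.4 [-0.6, 0.1, 4.7]
11.82 104.0 [-1.5, -0.1, 5.0]
11.95 103.5 [-1.2, -0.1, 4.1]
12.08 103.1 [-1.5, -0.8, 4.5]
12.2 102.6 [-0.8, 0.6, 5.1]
12.32 102.2 [-0.8, -0.7, 4.6]
```

Both lumps are now sinking at about 7.5 N. I'll continue.

```bash

python3 -m pendant '[{"dp":[0,0,0.0015],"dr":[0,0,0],"gripper":1}]' 100 | python3 g.py 8 &&
python3 -m pendant '[{"dp":[0,0,0.0015],"dr":[0,0,0],"gripper":1}]' 100 | python3 g.py 8 &&
python3 -m pendant '[{"dp":[0,0,0.0015],"dr":[0,0,0],"gripper":1}]' 100 | python3 g.py 8 &&
python3 -m pendant '[{"dp":[0,0,0.0015],"dr":[0,0,0],"gripper":1}]' 100 | python3 g.py 8 &&
python3 -m pendant '[{"dp":[0,0,0.0015],"dr":[0,0,0],"gripper":1}]' 100 | python3 g.py 8 &&
python3 -m pendant '[{"dp":[0,0,0.0015],"dr":[0,0,0],"gripper":1}]' 100 | python3 g.py 8 &&
python3 -m pendant '[{"dp":[0,0,0.0015],"dr":[0,0,0],"gripper":1}]' 100 | python3 g.py 8 &&
python3 -m pendant '[{"dp":[0,0,0.0015],"dr":[0,0,0],"gripper":1}]' 100 | python3 g.py 8 &&
python3 -m pendant '[{"dp":[0,0,0.0015],"dr":[0,0,0],"gripper":1}]' 100 | python3 g.py 8 &&
python3 -m pendant '[{"dp":[0,0,0.0015],"dr":[0,0,0],"gripper":1}]' 100 | python3 g.py 8 &&
python3 -m pendant '[{"dp":[0,0,0.0015],"dr":[0,0,0],"gripper":1}]' 100 | python3 g.py 8 &&
python3 -m pendant '[{"dp":[0,0,0.0015],"dr":[0,0,0],"gripper":1}]' 100 | python3 g.py 8 &&
python3 -m pendant '[{"dp":[0,0,0.0015],"dr":[0,0,0],"gripper":1}]' 100 | python3 g.py 8 &&
python3 -m pendant '[{"dp":[0,0,0.0015],"dr":[0,0,0],"gripper":1}]' 100 | python3 g.py 8 &&
python3 -m pendant '[{"dp":[0,0,0.0015],"dr":[0,0,0],"gripper":1}]' 100 | python3 g.py 8
```

```text
12.45 101.7 [-1.8, 0.4, 4.8]
12.58 101.2 [-0.1, 0.4, 4.7]
12.7 100.9 [-1.6, 1.2, 6.9]
12.82 100.7 [-2.3, -0.4, 8.4]
```

```bash

python3 -m pendant '[{"dp":[0,0,0.001],"dr":[0,0,0],"gripper":1}]' 100 | python3 g.py 12.5 &&
python3 -m pendant '[{"dp":[0,0,0.001],"dr":[0,0,0],"gripper":1}]' 100 | python3 g.py 12.5 &&
python3 -m pendant '[{"dp":[0,0,0.001],"dr":[0,0,0],"gripper":1}]' 100 | python3 g.py 12.5 &&
python3 -m pendant '[{"dp":[0,0,0.001],"dr":[0,0,0],"gripper":1}]' 100 | python3 g.py 12.5 &&
python3 -m pendant '[{"dp":[0,0,0.001],"dr":[0,0,0],"gripper":1}]' 100 | python3 g.py 12.5
python3 -m pendant '[{"dp":[0,0,0],"dr":[0,0,0],"gripper":1},{"dp":[0,0,0],"dr":[0,0,0],"gripper":1}]' 100
```

```text
12.95 100.6 [-1.7, -0.1, 8.8]
13.08 100.5 [-2.3, 1.7, 10.0]
13.2 100.4 [-2.4, 0.5, 11.3]
13.32 100.3 [-3.4, 0.2, 12.2]
13.45 100.1 [-3.7, 1.2, 14.3]
time: 13.7
tcp_pos: [497.3, -189.4, 100.2]
eef_rot: [3.141, -0.0, -0.111]
ft_force: [-3.3, 0.9, 12.3]
width: 17.2
gripper_force: 100.6
```

```bash

python3 -m pendant '[{"dp":[0,0,-0.01],"dr":[0,0,0],"gripper":1},{"dp":[0,0,-0.05],"dr":[0,0,0],"gripper":1},{"dp":[0,0,-0.13],"dr":[0,0,0],"gripper":1},{"dp":[0.06,0,-0.145],"dr":[0,0,0],"gripper":1},{"dp":[0.12,0,-0.145],"dr":[0,0,0],"gripper":1}]' 100
python3 -m pendant '[{"dp":[0,0,0],"dr":[0,0,0],"gripper":1},{"dp":[0,0,0],"dr":[0,0,0],"gripper":1},{"dp":[0,0,0],"dr":[0,0,0],"gripper":1}]' 100
python3 -c "
from h import *
to(532.6,-193,130,-.112)
im=grab_frame('wrist');cv2.imwrite('pics/w3.png',cv2.resize(im,None,fx=1.4,fy=1.4))"
```

```text
time: 14.32
tcp_pos: [533.0, -193.5, 142.6]
eef_rot: [3.141, -0.0, -0.111]
ft_force: [0.5, -0.2, -3.3]
width: 16.9
gripper_force: 98.3
time: 14.7
tcp_pos: [531.9, -193.2, 142.0]
eef_rot: [3.141, 0.001, -0.111]
ft_force: [0.0, -0.2, -2.1]
width: 17.1
gripper_force: 98.2
dp [ 0.0023 -0.0009  0.04  ] dr [0.0002 0.0015 0.0009]
```

View pics/w3.png

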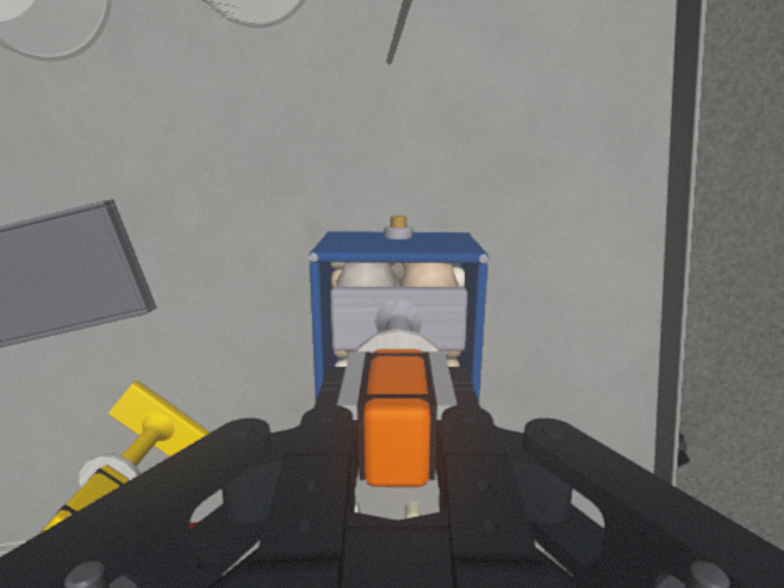

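The foot (centre column 399) is centred between the rim corners (312,258) and (487,258), and it lies inside the far wall. Next is the +x pair.

```bash

python3 -m pendant '[{"dp":[0.003,0,0.015],"dr":[0,0,0],"gripper":1},{"dp":[0.003,0,0.03],"dr":[0,0,0],"gripper":1},{"dp":[0.003,0,0.036],"dr":[0,0,0],"gripper":1},{"dp":[0.003,0,0.04],"dr":[0,0,0],"gripper":1}]' 100 | python3 g.py 0 &&
python3 -m pendant '[{"dp":[0,0,0.0035],"dr":[0,0,0],"gripper":1}]' 100 | python3 g.py 0 &&
python3 -m pendant '[{"dp":[0,0,0.0035],"dr":[0,0,0],"gripper":1}]' 100 | python3 g.py 0 &&
python3 -m pendant '[{"dp":[0,0,0.0035],"dr":[0,0,0],"gripper":1}]' 100 | python3 g.py 0 &&
python3 -m pendant '[{"dp":[0,0,0.0035],"dr":[0,0,0],"gripper":1}]' 100 | python3 g.py 0 &&
python3 -m pendant '[{"dp":[0,0,0.0035],"dr":[0,0,0],"gripper":1}]' 100 | python3 g.py 0 &&
python3 -m pendant '[{"dp":[0,0,0.0035],"dr":[0,0,0],"gripper":1}]' 100 | python3 g.py 0 &&
python3 -m pendant '[{"dp":[0,0,0.0035],"dr":[0,0,0],"gripper":1}]' 100 | python3 g.py 0 &&
python3 -m pendant '[{"dp":[0,0,0.0035],"dr":[0,0,0],"gripper":1}]' 100 | python3 g.py 0 &&
python3 -m pendant '[{"dp":[0,0,0.0035],"dr":[0,0,0],"gripper":1}]' 100 | python3 g.py 0 &&
python3 -m pendant '[{"dp":[0,0,0.0035],"dr":[0,0,0],"gripper":1}]' 100 | python3 g.py 0 &&
python3 -m pendant '[{"dp":[0,0,0.0035],"dr":[0,0,0],"gripper":1}]' 100 | python3 g.py 0 &&
python3 -m pendant '[{"dp":[0,0,0.0035],"dr":[0,0,0],"gripper":1}]' 100 | python3 g.py 0 &&
python3 -m pendant '[{"dp":[0,0,0.0035],"dr":[0,0,0],"gripper":1}]' 100 | python3 g.py 0 &&
python3 -m pendant '[{"dp":[0,0,0.0035],"dr":[0,0,0],"gripper":1}]' 100 | python3 g.py 0 &&
python3 -m pendant '[{"dp":[0,0,0.0035],"dr":[0,0,0],"gripper":1}]' 100 | python3 g.py 0 &&
python3 -m pendant '[{"dp":[0,0,0.0035],"dr":[0,0,0],"gripper":1}]' 100 | python3 g.py 0 
python3 -c "
from h import *
print(observe()['tcp_pos'])"
```

```text
15.25 130.1 [1.0, -0.3, -2.4]
15.38 129.3 [-0.7, 0.6, -3.1]
15.5 128.3 [0.5, -0.4, -3.8]
15.62 127.2 [0.2, 0.2, -2.6]
15.75 126.1 [-0.3, 0.2, -1.7]
15.88 125.1 [-0.8, 0.8, -2.6]
16.0 124.0 [-0.6, -1.0, -3.0]
16.12 122.9 [0.4, -0.1, -2.1]
16.25 121.9 [-0.4, -0.5, -2.8]
16.38 120.8 [-1.3, 0.7, -2.4]
16.5 119.8 [-0.6, 0.2, -2.3]
16.62 118.7 [0.8, -0.1, -2.8]
16.75 117.7 [-1.8, 0.3, -2.7]
16.88 116.6 [0.1, -0.3, -2.2]
17.0 115.6 [-0.5, 0.4, -2.0]
17.12 114.5 [0.3, 0.4, -2.6]
17.25 113.5 [-0.6, 0.4, -2.4]
[ 533.70171277 -193.26011215  113.48808851]
```

```bash

python3 -m pendant '[{"dp":[0,0,0.0025],"dr":[0,0,0],"gripper":1}]' 100 | python3 g.py 8 &&
python3 -m pendant '[{"dp":[0,0,0.0025],"dr":[0,0,0],"gripper":1}]' 100 | python3 g.py 8 &&
python3 -m pendant '[{"dp":[0,0,0.0025],"dr":[0,0,0],"gripper":1}]' 100 | python3 g.py 8 &&
python3 -m pendant '[{"dp":[0,0,0.0025],"dr":[0,0,0],"gripper":1}]' 100 | python3 g.py 8 &&
python3 -m pendant '[{"dp":[0,0,0.0025],"dr":[0,0,0],"gripper":1}]' 100 | python3 g.py 8 &&
python3 -m pendant '[{"dp":[0,0,0.0025],"dr":[0,0,0],"gripper":1}]' 100 | python3 g.py 8 &&
python3 -m pendant '[{"dp":[0,0,0.0025],"dr":[0,0,0],"gripper":1}]' 100 | python3 g.py 8 &&
python3 -m pendant '[{"dp":[0,0,0.0025],"dr":[0,0,0],"gripper":1}]' 100 | python3 g.py 8 &&
python3 -m pendant '[{"dp":[0,0,0.0025],"dr":[0,0,0],"gripper":1}]' 100 | python3 g.py 8 &&
python3 -m pendant '[{"dp":[0,0,0.0025],"dr":[0,0,0],"gripper":1}]' 100 | python3 g.py 8 &&
python3 -m pendant '[{"dp":[0,0,0.0025],"dr":[0,0,0],"gripper":1}]' 100 | python3 g.py 8 &&
python3 -m pendant '[{"dp":[0,0,0.0025],"dr":[0,0,0],"gripper":1}]' 100 | python3 g.py 8 &&
python3 -m pendant '[{"dp":[0,0,0.0025],"dr":[0,0,0],"gripper":1}]' 100 | python3 g.py 8
```

```text
17.38 112.9 [-0.6, -0.2, 0.3]
17.5 112.5 [-0.9, -0.5, 1.8]
17.62 111.7 [-1.0, 1.0, 1.7]
17.75 110.8 [-1.7, 0.1, 1.8]
17.88 110.0 [-1.1, 0.5, 1.3]
18.0 109.1 [-0.7, 0.2, 1.5]
18.12 108.3 [-0.5, -0.8, 1.6]
18.25 107.5 [-0.5, 0.3, 1.3]
18.38 106.8 [0.6, -0.3, 0.4]
18.5 106.3 [-2.2, 0.4, 4.4]
18.62 105.8 [-1.2, 1.0, 5.9]
18.75 105.2 [-2.7, 0.7, 5.2]
18.88 104.5 [-2.7, 0.4, 6.5]
```

```bash

python3 -m pendant '[{"dp":[0,0,0.0015],"dr":[0,0,0],"gripper":1}]' 100 | python3 g.py 8 &&
python3 -m pendant '[{"dp":[0,0,0.0015],"dr":[0,0,0],"gripper":1}]' 100 | python3 g.py 8 &&
python3 -m pendant '[{"dp":[0,0,0.0015],"dr":[0,0,0],"gripper":1}]' 100 | python3 g.py 8 &&
python3 -m pendant '[{"dp":[0,0,0.0015],"dr":[0,0,0],"gripper":1}]' 100 | python3 g.py 8 &&
python3 -m pendant '[{"dp":[0,0,0.0015],"dr":[0,0,0],"gripper":1}]' 100 | python3 g.py 8 &&
python3 -m pendant '[{"dp":[0,0,0.0015],"dr":[0,0,0],"gripper":1}]' 100 | python3 g.py 8 &&
python3 -m pendant '[{"dp":[0,0,0.0015],"dr":[0,0,0],"gripper":1}]' 100 | python3 g.py 8 &&
python3 -m pendant '[{"dp":[0,0,0.0015],"dr":[0,0,0],"gripper":1}]' 100 | python3 g.py 8 &&
python3 -m pendant '[{"dp":[0,0,0.0015],"dr":[0,0,0],"gripper":1}]' 100 | python3 g.py 8 &&
python3 -m pendant '[{"dp":[0,0,0.0015],"dr":[0,0,0],"gripper":1}]' 100 | python3 g.py 8 &&
python3 -m pendant '[{"dp":[0,0,0.0015],"dr":[0,0,0],"gripper":1}]' 100 | python3 g.py 8 &&
python3 -m pendant '[{"dp":[0,0,0.0015],"dr":[0,0,0],"gripper":1}]' 100 | python3 g.py 8
```

```text
19.0 104.0 [-1.8, 0.7, 4.7]
19.12 103.5 [-0.7, 1.1, 5.6]
19.25 103.0 [-1.6, -0.9, 5.1]
19.38 102.6 [-1.2, 0.4, 5.9]
19.5 102.1 [-1.2, 0.2, 5.8]
19.62 101.7 [-1.7, 0.5, 5.7]
19.75 101.2 [-1.9, -0.0, 6.0]
19.88 100.9 [-1.5, 1.5, 7.0]
20.0 100.7 [-3.5, 0.9, 8.3]
```

```bash

python3 -m pendant '[{"dp":[0,0,0.001],"dr":[0,0,0],"gripper":1}]' 100 | python3 g.py 12.5 &&
python3 -m pendant '[{"dp":[0,0,0.001],"dr":[0,0,0],"gripper":1}]' 100 | python3 g.py 12.5 &&
python3 -m pendant '[{"dp":[0,0,0.001],"dr":[0,0,0],"gripper":1}]' 100 | python3 g.py 12.5 &&
python3 -m pendant '[{"dp":[0,0,0.001],"dr":[0,0,0],"gripper":1}]' 100 | python3 g.py 12.5 &&
python3 -m pendant '[{"dp":[0,0,0.001],"dr":[0,0,0],"gripper":1}]' 100 | python3 g.py 12.5 &&
python3 -m pendant '[{"dp":[0,0,0.001],"dr":[0,0,0],"gripper":1}]' 100 | python3 g.py 12.5
python3 -m pendant '[{"dp":[0,0,0],"dr":[0,0,0],"gripper":1},{"dp":[0,0,0],"dr":[0,0,0],"gripper":1}]' 100 | python3 g.py 20
python3 -m pendant '[{"dp":[0,0,-0.01],"dr":[0,0,0],"gripper":1},{"dp":[0,0,-0.05],"dr":[0,0,0],"gripper":1},{"dp":[0,0,-0.13],"dr":[0,0,0],"gripper":1},{"dp":[-0.06,0,-0.145],"dr":[0,0,0],"gripper":1},{"dp":[-0.23,0,-0.145],"dr":[0,0,0],"gripper":1}]' 100 | python3 g.py 20
python3 -m pendant '[{"dp":[0,0,0],"dr":[0,0,0],"gripper":1},{"dp":[0,0,0],"dr":[0,0,0],"gripper":1},{"dp":[0,0,0],"dr":[0,0,0],"gripper":1}]' 100
python3 -c "
from h import *
to(461.4,-185,130,-.112)"
```

```text
20.12 100.6 [-2.7, -0.2, 9.4]
20.25 100.5 [-3.2, 0.2, 10.8]
20.38 100.4 [-4.1, 1.0, 11.6]
20.5 100.2 [-2.9, 0.3, 12.6]
20.75 100.3 [-3.3, 0.7, 11.3]
21.38 142.8 [-1.4, -0.2, -2.6]
time: 21.75
tcp_pos: [466.2, -185.7, 142.4]
eef_rot: [-3.141, -0.001, -0.111]
ft_force: [-0.0, -0.6, -2.5]
width: 16.6
gripper_force: 98.1
dp [-0.0163 -0.0004  0.0413] dr [-0.0003 -0.0016  0.0019]
```

```bash

python3 -m pendant '[{"dp":[-0.015,0,0],"dr":[0,0,0],"gripper":1},{"dp":[-0.015,0,0.01],"dr":[0,0,0],"gripper":1},{"dp":[-0.015,0,0.025],"dr":[0,0,0],"gripper":1},{"dp":[-0.015,0,0.035],"dr":[0,0,0],"gripper":1},{"dp":[-0.015,0,0.04],"dr":[0,0,0],"gripper":1}]' 100 | tee /dev/stderr | python3 g.py 0 &&
python3 -m pendant '[{"dp":[0,0,0.0035],"dr":[0,0,0],"gripper":1}]' 100 | python3 g.py 0 &&
python3 -m pendant '[{"dp":[0,0,0.0035],"dr":[0,0,0],"gripper":1}]' 100 | python3 g.py 0 &&
python3 -m pendant '[{"dp":[0,0,0.0035],"dr":[0,0,0],"gripper":1}]' 100 | python3 g.py 0 &&
python3 -m pendant '[{"dp":[0,0,0.0035],"dr":[0,0,0],"gripper":1}]' 100 | python3 g.py 0 &&
python3 -m pendant '[{"dp":[0,0,0.0035],"dr":[0,0,0],"gripper":1}]' 100 | python3 g.py 0 &&
python3 -m pendant '[{"dp":[0,0,0.0035],"dr":[0,0,0],"gripper":1}]' 100 | python3 g.py 0 &&
python3 -m pendant '[{"dp":[0,0,0.0035],"dr":[0,0,0],"gripper":1}]' 100 | python3 g.py 0 &&
python3 -m pendant '[{"dp":[0,0,0.0035],"dr":[0,0,0],"gripper":1}]' 100 | python3 g.py 0 &&
python3 -m pendant '[{"dp":[0,0,0.0035],"dr":[0,0,0],"gripper":1}]' 100 | python3 g.py 0 &&
python3 -m pendant '[{"dp":[0,0,0.0035],"dr":[0,0,0],"gripper":1}]' 100 | python3 g.py 0 &&
python3 -m pendant '[{"dp":[0,0,0.0035],"dr":[0,0,0],"gripper":1}]' 100 | python3 g.py 0 &&
python3 -m pendant '[{"dp":[0,0,0.0035],"dr":[0,0,0],"gripper":1}]' 100 | python3 g.py 0 &&
python3 -m pendant '[{"dp":[0,0,0.0035],"dr":[0,0,0],"gripper":1}]' 100 | python3 g.py 0 &&
python3 -m pendant '[{"dp":[0,0,0.0035],"dr":[0,0,0],"gripper":1}]' 100 | python3 g.py 0 &&
python3 -m pendant '[{"dp":[0,0,0.0035],"dr":[0,0,0],"gripper":1}]' 100 | python3 g.py 0 &&
python3 -m pendant '[{"dp":[0,0,0.0035],"dr":[0,0,0],"gripper":1}]' 100 | python3 g.py 0 
python3 -c "
from h import *
print(observe()['tcp_pos'])"
```

```text
22.38 129.7 [0.3, -0.3, -2.0]
22.5 128.9 [-0.4, 0.3, -3.1]
22.62 128.0 [0.2, -0.8, -2.3]
22.75 126.9 [-0.1, 0.3, -2.5]
22.88 125.8 [-0.0, -0.2, -2.1]
23.0 124.8 [-1.2, 0.1, -2.4]
23.12 123.7 [0.3, -0.6, -2.8]
23.25 122.6 [0.7, 0.0, -2.5]
23.38 121.6 [0.0, -0.2, -2.9]
23.5 120.5 [-0.3, -0.6, -2.6]
23.62 119.5 [-0.2, -0.1, -3.0]
23.75 118.4 [-0.2, -0.9, -3.2]
23.88 117.4 [1.0, 0.5, -2.5]
24.0 116.3 [-0.7, 0.1, -2.0]
24.12 115.3 [-0.1, -0.0, -2.6]
24.25 114.2 [-0.2, -0.6, -2.6]
24.38 113.5 [-0.8, 0.6, 0.8]
[ 460.7255127  -185.17159664  113.45646269]time: 22.38
tcp_pos: [460.5, -185.1, 129.7]
eef_rot: [-3.141, 0.0, -0.111]
ft_force: [0.3, -0.3, -2.0]
width: 17.2
gripper_force: 98.1
```

```bash

python3 -m pendant '[{"dp":[0,0,0.0025],"dr":[0,0,0],"gripper":1}]' 100 | python3 g.py 8 &&
python3 -m pendant '[{"dp":[0,0,0.0025],"dr":[0,0,0],"gripper":1}]' 100 | python3 g.py 8 &&
python3 -m pendant '[{"dp":[0,0,0.0025],"dr":[0,0,0],"gripper":1}]' 100 | python3 g.py 8 &&
python3 -m pendant '[{"dp":[0,0,0.0025],"dr":[0,0,0],"gripper":1}]' 100 | python3 g.py 8 &&
python3 -m pendant '[{"dp":[0,0,0.0025],"dr":[0,0,0],"gripper":1}]' 100 | python3 g.py 8 &&
python3 -m pendant '[{"dp":[0,0,0.0025],"dr":[0,0,0],"gripper":1}]' 100 | python3 g.py 8 &&
python3 -m pendant '[{"dp":[0,0,0.0025],"dr":[0,0,0],"gripper":1}]' 100 | python3 g.py 8 &&
python3 -m pendant '[{"dp":[0,0,0.0025],"dr":[0,0,0],"gripper":1}]' 100 | python3 g.py 8 &&
python3 -m pendant '[{"dp":[0,0,0.0025],"dr":[0,0,0],"gripper":1}]' 100 | python3 g.py 8 &&
python3 -m pendant '[{"dp":[0,0,0.0025],"dr":[0,0,0],"gripper":1}]' 100 | python3 g.py 8 &&
python3 -m pendant '[{"dp":[0,0,0.0025],"dr":[0,0,0],"gripper":1}]' 100 | python3 g.py 8 &&
python3 -m pendant '[{"dp":[0,0,0.0025],"dr":[0,0,0],"gripper":1}]' 100 | python3 g.py 8 &&
python3 -m pendant '[{"dp":[0,0,0.0025],"dr":[0,0,0],"gripper":1}]' 100 | python3 g.py 8
```

```text
24.5 112.9 [-1.1, -0.2, 1.9]
24.62 112.1 [-1.7, 0.7, 2.7]
24.75 111.2 [-0.8, 0.1, 0.5]
24.88 110.4 [-0.5, 0.7, 2.6]
25.0 109.5 [-1.0, 0.4, 1.9]
25.12 108.8 [-0.6, 0.2, 3.7]
25.25 108.2 [-1.8, 0.8, 5.5]
25.38 107.6 [-2.5, 0.5, 6.0]
25.5 106.9 [-1.6, 0.7, 5.6]
25.62 106.1 [-2.0, 0.8, 5.5]
25.75 105.4 [-2.5, 0.5, 6.0]
25.88 104.6 [-2.1, 1.1, 5.0]
26.0 103.9 [-2.1, 0.6, 6.3]
```

```bash

python3 -m pendant '[{"dp":[0,0,0.0015],"dr":[0,0,0],"gripper":1}]' 100 | python3 g.py 8 &&
python3 -m pendant '[{"dp":[0,0,0.0015],"dr":[0,0,0],"gripper":1}]' 100 | python3 g.py 8 &&
python3 -m pendant '[{"dp":[0,0,0.0015],"dr":[0,0,0],"gripper":1}]' 100 | python3 g.py 8 &&
python3 -m pendant '[{"dp":[0,0,0.0015],"dr":[0,0,0],"gripper":1}]' 100 | python3 g.py 8 &&
python3 -m pendant '[{"dp":[0,0,0.0015],"dr":[0,0,0],"gripper":1}]' 100 | python3 g.py 8 &&
python3 -m pendant '[{"dp":[0,0,0.0015],"dr":[0,0,0],"gripper":1}]' 100 | python3 g.py 8 &&
python3 -m pendant '[{"dp":[0,0,0.0015],"dr":[0,0,0],"gripper":1}]' 100 | python3 g.py 8 &&
python3 -m pendant '[{"dp":[0,0,0.0015],"dr":[0,0,0],"gripper":1}]' 100 | python3 g.py 8 &&
python3 -m pendant '[{"dp":[0,0,0.0015],"dr":[0,0,0],"gripper":1}]' 100 | python3 g.py 8 &&
python3 -m pendant '[{"dp":[0,0,0.0015],"dr":[0,0,0],"gripper":1}]' 100 | python3 g.py 8 &&
python3 -m pendant '[{"dp":[0,0,0.0015],"dr":[0,0,0],"gripper":1}]' 100 | python3 g.py 8
```

```text
26.12 103.4 [-1.3, 0.8, 4.7]
26.25 102.9 [-0.7, 0.1, 5.2]
26.38 102.3 [-1.5, 0.3, 5.2]
26.5 101.9 [-1.3, 0.4, 4.6]
26.62 101.3 [-1.1, 1.0, 4.4]
26.75 100.9 [-1.8, -0.4, 7.1]
26.88 100.7 [-1.6, 1.3, 7.7]
27.0 100.5 [-1.7, 1.3, 10.4]
```

```bash

python3 -m pendant '[{"dp":[0,0,0.001],"dr":[0,0,0],"gripper":1}]' 100 | python3 g.py 12.3 &&
python3 -m pendant '[{"dp":[0,0,0.001],"dr":[0,0,0],"gripper":1}]' 100 | python3 g.py 12.3 &&
python3 -m pendant '[{"dp":[0,0,0.001],"dr":[0,0,0],"gripper":1}]' 100 | python3 g.py 12.3 &&
python3 -m pendant '[{"dp":[0,0,0.001],"dr":[0,0,0],"gripper":1}]' 100 | python3 g.py 12.3
python3 -m pendant '[{"dp":[0,0,0],"dr":[0,0,0],"gripper":1},{"dp":[0,0,0],"dr":[0,0,0],"gripper":1}]' 100 | python3 g.py 20
python3 -m pendant '[{"dp":[0,0,-0.01],"dr":[0,0,0],"gripper":1},{"dp":[0,0,-0.05],"dr":[0,0,0],"gripper":1},{"dp":[0,0,-0.15],"dr":[0,0,0],"gripper":1},{"dp":[-0.05,0,-0.27],"dr":[0,0,0],"gripper":1},{"dp":[-0.06,0,-0.27],"dr":[0,0,0],"gripper":1}]' 100 | python3 g.py 20
python3 -m pendant '[{"dp":[0,0,0],"dr":[0,0,0],"gripper":1},{"dp":[0,0,0],"dr":[0,0,0],"gripper":1}]' 100
python3 -c "
from h import *
to(555.4,18,180,.06)
im=grab_frame('wrist');cv2.imwrite('pics/w4.png',cv2.resize(im,None,fx=1.4,fy=1.4))"
```

```text
27.12 100.4 [-3.2, 1.4, 10.4]
27.25 100.3 [-3.8, 0.5, 12.3]
27.38 100.1 [-4.0, 1.3, 12.2]
27.5 100.0 [-4.5, 1.2, 14.4]
27.75 100.0 [-3.5, 1.2, 13.9]
28.38 182.1 [0.6, -0.6, -2.7]
time: 28.62
tcp_pos: [442.1, -182.8, 178.3]
eef_rot: [-3.141, 0.002, -0.111]
ft_force: [1.1, 1.0, -2.4]
width: 16.4
gripper_force: 98.4
dp [ 0.3012 -0.707  -0.0057] dr [-0.0016  0.0025 -0.2176]
```

View pics/w4.png

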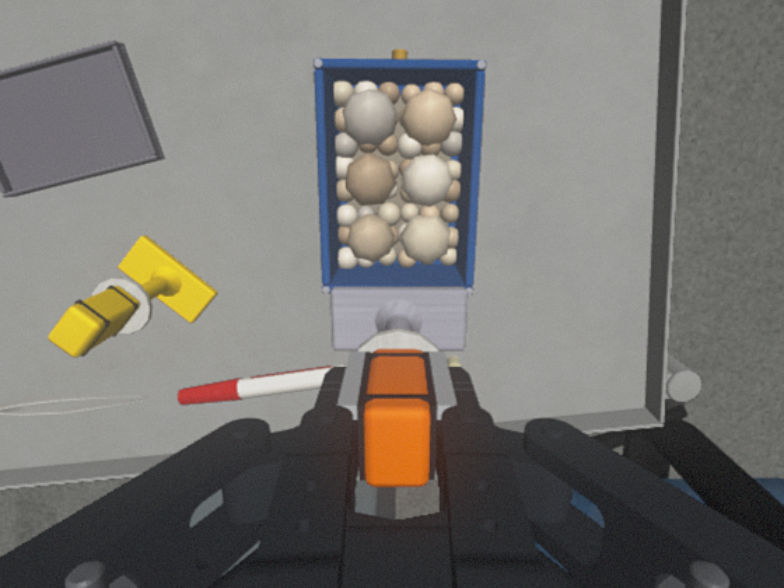

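All six lumps look level in rows of two at about (370,117)/(428,117), (370,178)/(427,178) and (371,237)/(426,238). Next I'll take the tamper back to the tray.

```bash

python3 -m pendant '[{"dp":[0.06,-0.14,0],"dr":[0,0,-0.25],"gripper":1},{"dp":[0.13,-0.31,0],"dr":[0,0,-0.25],"gripper":1},{"dp":[0.2,-0.48,0],"dr":[0,0,-0.25],"gripper":1},{"dp":[0.27,-0.63,0],"dr":[0,0,-0.25],"gripper":1},{"dp":[0.302,-0.707,0],"dr":[0,0,-0.25],"gripper":1}]' 100 | python3 g.py 9
python3 -m pendant '[{"dp":[0,0,0],"dr":[0,0,0],"gripper":1},{"dp":[0,0,0],"dr":[0,0,0],"gripper":1},{"dp":[0,0,0],"dr":[0,0,0],"gripper":1}]' 100
python3 -c "
from h import *
st=observe()
to(555.4,18,82,.1)
im=grab_frame('wrist');cv2.imwrite('pics/w5.png',cv2.resize(im,None,fx=1.4,fy=1.4))
c,V=view('wrist',st)
for p in [(582.8,73.8),(596.1,-29.3),(527.6,-38.5),(515,65.8)]: print(proj(c,V,(*p,11))*1.4)"
```

```text
29.3 178.8 [0.7, -0.1, -3.1]
time: 29.68
tcp_pos: [555.9, 15.9, 179.3]
eef_rot: [3.141, 0.001, 0.083]
ft_force: [0.4, -0.5, -2.4]
width: 16.8
gripper_force: 98.4
dp [-0.0008 -0.0072  0.3243] dr [ 0.001   0.0011 -0.0216]
[313.74 216.72]
[472.78 209.58]
[473.2 310.1]
[321.86 315.28]
```

View pics/w5.png

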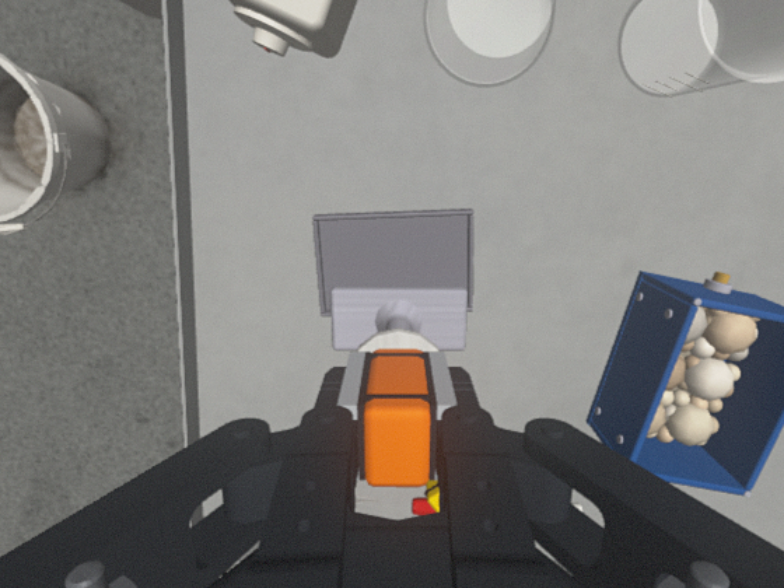

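The predicted tray corners match the picture to within about 2 px, so I can lower the tamper.

```bash

python3 -m pendant '[{"dp":[-0.001,-0.007,0.1],"dr":[0,0,-0.02],"gripper":1},{"dp":[-0.001,-0.007,0.2],"dr":[0,0,-0.02],"gripper":1},{"dp":[-0.001,-0.007,0.28],"dr":[0,0,-0.02],"gripper":1},{"dp":[-0.001,-0.007,0.32],"dr":[0,0,-0.02],"gripper":1},{"dp":[-0.001,-0.007,0.32],"dr":[0,0,-0.02],"gripper":1}]' 100 | tee /dev/stderr | python3 g.py 0 &&
python3 -m pendant '[{"dp":[0,0,0.004],"dr":[0,0,0],"gripper":1},{"dp":[0,0,0.01],"dr":[0,0,0],"gripper":1},{"dp":[0,0,0.02],"dr":[0,0,0],"gripper":1},{"dp":[0,0,0.02],"dr":[0,0,0],"gripper":1}]' 100 | python3 g.py 0 &&
python3 -m pendant '[{"dp":[0,0,0.0025],"dr":[0,0,0],"gripper":1}]' 100 | python3 g.py 0 &&
python3 -m pendant '[{"dp":[0,0,0.0025],"dr":[0,0,0],"gripper":1}]' 100 | python3 g.py 0 &&
python3 -m pendant '[{"dp":[0,0,0.0025],"dr":[0,0,0],"gripper":1}]' 100 | python3 g.py 0 &&
python3 -m pendant '[{"dp":[0,0,0.0025],"dr":[0,0,0],"gripper":1}]' 100 | python3 g.py 0 &&
python3 -m pendant '[{"dp":[0,0,0.0025],"dr":[0,0,0],"gripper":1}]' 100 | python3 g.py 0 &&
python3 -m pendant '[{"dp":[0,0,0.0025],"dr":[0,0,0],"gripper":1}]' 100 | python3 g.py 0 &&
python3 -m pendant '[{"dp":[0,0,0.0025],"dr":[0,0,0],"gripper":1}]' 100 | python3 g.py 0 &&
python3 -m pendant '[{"dp":[0,0,0.0025],"dr":[0,0,0],"gripper":1}]' 100 | python3 g.py 0
```

```text
30.35 83.3 [-0.6, 0.6, -2.6]
30.85 77.6 [0.4, -0.4, -2.0]
30.98 77.0 [-0.4, -0.2, -3.5]
31.1 76.2 [0.1, -0.1, -1.9]
31.22 75.4 [0.5, -0.6, -2.5]
31.35 74.6 [0.7, -0.5, -2.3]
31.48 73.9 [-0.7, 0.6, -2.2]
31.6 73.1 [0.2, -0.3, -2.6]
31.72 72.4 [0.3, 0.6, -3.5]
31.85 71.7 [0.1, -0.3, -2.6]time: 30.35
tcp_pos: [555.3, 19.1, 83.3]
eef_rot: [-3.142, 0.001, 0.1]
ft_force: [-0.6, 0.6, -2.6]
width: 17.0
gripper_force: 98.5
```

```bash

python3 -m pendant '[{"dp":[0,0,0.0015],"dr":[0,0,0],"gripper":1}]' 100 | python3 g.py 0 &&
python3 -m pendant '[{"dp":[0,0,0.0015],"dr":[0,0,0],"gripper":1}]' 100 | python3 g.py 0 &&
python3 -m pendant '[{"dp":[0,0,0.0015],"dr":[0,0,0],"gripper":1}]' 100 | python3 g.py 0 &&
python3 -m pendant '[{"dp":[0,0,0.0015],"dr":[0,0,0],"gripper":1}]' 100 | python3 g.py 0 &&
python3 -m pendant '[{"dp":[0,0,0.0015],"dr":[0,0,0],"gripper":1}]' 100 | python3 g.py 0 &&
python3 -m pendant '[{"dp":[0,0,0.0015],"dr":[0,0,0],"gripper":1}]' 100 | python3 g.py 0
```

```text
31.98 71.2 [-0.3, -0.1, -2.8]
32.1 71.1 [-1.0, -0.9, 1.8]
```

The foot is down at the height where it was grasped, so the grip did not slip. I'll release and withdraw.

```bash

python3 -m pendant '[{"dp":[0,0,0],"dr":[0,0,0],"gripper":0.4},{"dp":[0,0,0],"dr":[0,0,0],"gripper":0},{"dp":[0,0,0],"dr":[0,0,0],"gripper":-0.4},{"dp":[0,0,0],"dr":[0,0,0],"gripper":-0.6},{"dp":[0,0,0],"dr":[0,0,0],"gripper":-0.6}]' 40
python3 -m pendant '[{"dp":[0,0,-0.05],"dr":[0,0,0],"gripper":-0.6},{"dp":[0,0,-0.15],"dr":[0,0,0],"gripper":-0.6},{"dp":[0,0,-0.35],"dr":[0,0,0],"gripper":-0.6},{"dp":[0,0,-0.5],"dr":[0,0,0],"gripper":-0.6},{"dp":[-0.1,0,-0.6],"dr":[0,0,0],"gripper":-0.6}]' 40
python3 -m pendant '[{"dp":[0,0,0],"dr":[0,0,0],"gripper":-0.6},{"dp":[0,0,0],"dr":[0,0,0],"gripper":-0.6},{"dp":[0,0,0],"dr":[0,0,0],"gripper":-0.6}]' 40
python3 -c "
from h import *
im=grab_frame('wrist');cv2.imwrite('pics/w6.png',cv2.resize(im,None,fx=1.4,fy=1.4))"
```

```text
time: 32.72
tcp_pos: [555.8, 19.7, 70.8]
eef_rot: [3.141, 0.0, 0.101]
ft_force: [-0.9, -0.2, -0.8]
width: 68.3
gripper_force: 0.0
time: 33.35
tcp_pos: [527.5, 17.3, 254.4]
eef_rot: [-3.141, -0.005, 0.102]
ft_force: [-0.2, -0.7, 0.2]
width: 68.4
gripper_force: 0.0
time: 33.72
tcp_pos: [525.8, 16.6, 249.6]
eef_rot: [-3.141, 0.002, 0.101]
ft_force: [-0.0, -0.8, -0.6]
width: 68.4
gripper_force: 0.0
```

View pics/w6.png

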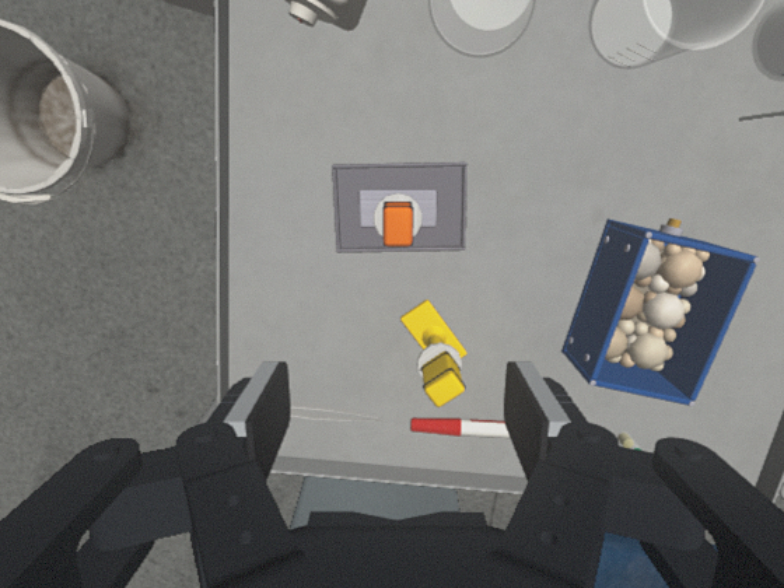

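The tamper stands upright and centred in its tray at about (398,210). The gripper is clear and nothing else has moved, so I'm handing in.

```bash
python3 -c "
from workcell import *
print(finish_job())"
```

```text
the job is handed in; nothing more can be done
None
```

I pressed all six lumps down until they felt firm, at about 17 N peak by the wrist force readings. All three pairs stopped at the same height. The tamper stands upright in its tray again, nothing else was touched, and I handed the job in at about 34 s; it returned no verdict.

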